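# Feed one blue tile through the gate with one turn of the flywheel

### The arm

A 6-joint arm with a two-finger parallel gripper is mounted at the origin on the work surface. World frame = base frame: x ahead of the robot, y to its left, z up, the work surface at z = 0. Lengths are in m, angles in rad, forces in N, time in s.
With the tool pointing down it reaches from about 0.25 to 0.725 m from the base axis. Payload 4 kg.
Tool frame: the origin (TCP) lies on the centre line of the jaws, within the pads' length; the fingertips stand ahead of it and the grasp point (between the pads) lies 11 mm behind it (bot.tip_extent is the z of the fingertips in the tool frame, in m); z points along the fingers, y is the direction in which the jaws open and shut (so a half turn about z gives the same grasp; the last joint's range is limited). The gripper opens to 85 mm and grips with 20 to 120 N. Pads are 22 mm wide; open, the fingers measure 114 mm over their backs; the gripper's body (76 mm by 85 mm) begins 54 mm behind the grasp point. The pads swing forward as they close: fully open they stand 13 mm farther back than shut.
Start: joints at [-1.255, 0.241, 0.005, 1.335, 0, 1.571], TCP at [0.155, -0.475, 0.214] pointing down, gripper open.
Joint ranges: [-2.72, 2.72], [-1.05, 1.87], [-1.09, 1.28], [-1.99, 2.15], [-1.42, 1.44], [-3.14, 3.14]. Speed limits (rad/s): [2.79, 2.79, 3.14, 3.14, 3.14, 3.14].

### API

Orientations are given as a unit quaternion [x, y, z, w].
In Python, from workcell import bot gives the robot as it stands.
- The arm moves only by the shell command python3 -m jog 'ROWS'. ROWS is JSON, a list that holds one entry, the list of rows, each a list of 7 numbers: the shift along the world's x, y, z in m, then the turn, a rotation vector about the world's x, y, z in degrees, then the closure in counts, from 0 (fully open) to 255 (shut). In form: [[[tx, ty, tz, ax, ay, az, fingers], ...]]. A call has 1 to 10 rows; each row is the pose to reach, as a shift and turn from the pose commanded when the call began; what a row does not reach only later rows make up. A row lasts 1/12 s, in which the tool goes at most 41.7 mm and 7.16 degrees, less where a joint would pass 70% of its speed; a pose out of reach is approached as far as the arm can. A call with a gripper value outside its range is refused whole. The fingers move at their own pace and stop on an object; the grip force is fixed at half the most. Time passes only in rows, so rows that repeat a pose let the fingers close. It gives the time, the measured TCP pose, the force and the opening at its end, in the units of the state.
- bot.get_obs(): the state, without advancing time (a new reading comes with each control period).
- bot.camera(name): name is "scene" or "top" or "wrist"; returns the picture (384x512x3 uint8, blue, green, red); there is no depth.
- bot.camera_model(name): a dict with "K" (3x3 intrinsics, pixels), "k1" (the pictures are not rectified: a ray, as slopes to the right and down, at radius r is drawn at 1 + k1 r^2 times it, then the intrinsics apply), "T" (4x4, takes a point from camera to world coordinates). Camera axes: x right, y down, z forward; pixel columns grow to the right and rows downward; lengths in m; the calibration is good to about 2 mm. A picture is of the moment at which its call begins: read the wrist's pose just before it. camera_model takes no time and is no camera call; for the wrist camera it gives the pose at the moment of the call.
- bot.job_done(): hands the job in, once; it reports no verdict.
The state is a dict: "clock": time; "joint_pos": joint angles; "joint_vel": joint speeds; "tau": joint torques, N m; "eef_pos": TCP position; "tool_rot": TCP orientation; "ft_force": force on the tool from outside, world axes, zero at the start; "ft_torque": the same for the moment, N m; "grip_width": finger opening in m.
Only numpy, scipy, OpenCV 4.12 (cv2) and the standard library are available. Lean on these libraries where they do the work, as an engineer would, in place of code of your own. Each camera call takes 0.05 s, during which the arm holds its last target. There are 200 camera calls.

### The job

Lay the blue glazed tile flat on the yellow square of the tile feeder and let go of it. Then take the black knob of the flywheel and turn the wheel exactly one full revolution, counterclockwise seen from above, so that the pusher drives the tile right through the orange gate and draws back; stop with the knob at the red pointer again and let go.

Things in the scene. Friction and masses are not known exactly. Their poses are not given: they have to be found in the camera images.
- blue_tile: The only loose tile on the table with a blue glaze: 48 x 48 mm, 12 mm thick, 60 g, lying flat on the table, glaze up, clay-coloured body. Origin: centre of its underside; z up, x and y along its edges. Green, white and amber tiles of the same size lie near it and are not wanted.
- feeder: Fixed tile feeder, green gear case on a grey bed; origin on the table under the flywheel's axis, y along the feed. Bed top 30 mm up, x -70 to 70, y -115 to 345 mm, no side walls. Yellow loading square: 64 mm, centre x 0, y 160. Orange gate at y 225: opening 108 wide, 18 high, top 62 mm up. To load, grip the tile across the feed (by its sides facing feeder x) to keep clear of wheel and gate.
- flywheel (a joint): Wheel angle, rad, about feeder z, growing counterclockwise from above. 0: knob at the red pointer (feeder x -95 mm, y 0, 80 mm high), start within 0.12 of it; 6.283: one turn. Stops at -0.3, 7.28. About 2 N at the knob; stays where left. Flat steel wheel, radius 83, top 77, hub 83 mm up. The pusher's 64 mm wide face goes from feeder y 115 to 245 mm at half a turn and back by a full turn.
- knob (a point): Middle of the black upright knob on the flywheel: a cylinder 26 mm in diameter, 46 mm high, from 86 to 132 mm above the table; this point is 109 mm up and 60 mm from the wheel's axis, in the feeder's -x direction at home. The knob spins freely on its pin, so a gripper holding it can go round without turning itself.

How it is judged:
On the way, in this order (a step that is already met when the one before it is completed fails the run):
1. the blue tile lies flat on the yellow square (centre within 20 mm of the square's centre each way), let go, with the wheel still at home (x of blue_tile in the frame of feeder between -0.02 and 0.02 m and y of blue_tile in the frame of feeder between 0.14 and 0.18 m and z of blue_tile in the frame of feeder between 0.027 and 0.034 m and angle between blue_tile's own z axis and vertical below 0.1 rad and contact force between the fingers and blue_tile below 0.1 N and value of joint flywheel below 0.25 rad), for 0.2 s.
2. the wheel reaches half a turn and the tile, not held by the fingers, has been driven through the gate (y of blue_tile in the frame of feeder between 0.25 and 0.33 m and contact force between the fingers and blue_tile below 0.1 N and value of joint flywheel between 2.7 and 4.5 rad), for 0.05 s.
At the end, for the whole second after the job is handed in: The blue tile lies flat and at rest on the delivery end of the bed, wholly beyond the gate (its centre at y 256 to 335 mm and within 60 mm of the bed's middle line, feeder frame), and the flywheel is at rest one full revolution on from home, within 0.25 rad (14 degrees) (x of blue_tile in the frame of feeder between -0.06 and 0.06 m and y of blue_tile in the frame of feeder between 0.256 and 0.335 m and z of blue_tile in the frame of feeder between 0.027 and 0.034 m and angle between blue_tile's own z axis and vertical below 0.1 rad and linear speed of blue_tile below 0.02 m/s and value of joint flywheel between 6.033 and 6.533 rad and velocity of joint flywheel between -0.05 and 0.05 rad/s); the robot touches nothing.
It also fails if it takes over 64 s, if anything falls off the work surface, if the arm or the gripper's body presses on something with over 40 N, if the wrist force passes 120 N, or if a joint passes its speed limit or range.

## Working session

There is one attempt and no reset: what is moved stays moved. The work goes in short steps, Python scripts to look and compute and a shell command to move; the robot and the scene stay as the last step left them, time stands still between calls to the robot, and variables do not carry over. Pictures are saved under pics/ and viewed, about 8 in all and at most 12, crops included, and the job is handed in when it is done.

```bash
ls; mkdir -p pics; cat > h.py <<'E'
import numpy as np, cv2
from workcell import bot
def snap(name,fn=None):
    m=bot.camera_model(name); im=np.array(bot.camera(name))
    if fn: cv2.imwrite('pics/'+fn,im)
    return im,m
def cast(m,uv,z):
    uv=np.atleast_2d(np.array(uv,float)); K=np.array(m['K']);T=np.array(m['T'])
    d=np.array([m['k1'],0,0,0,0],float)
    n=cv2.undistortPoints(uv.reshape(-1,1,2),K,d).reshape(-1,2)
    r=np.c_[n,np.ones(len(n))]@T[:3,:3].T
    return T[:3,3]+r*((z-T[2,3])/r[:,2])[:,None]
def proj(m,p):
    T=np.linalg.inv(np.array(m['T']));p=np.atleast_2d(p)
    return cv2.projectPoints(p.astype(float),cv2.Rodrigues(T[:3,:3])[0],T[:3,3],np.array(m['K'],float),np.array([m['k1'],0,0,0,0],float))[0].reshape(-1,2)
E
python3 - <<'E'
from h import *
a,m=snap('top','top0.png');b,m2=snap('scene','scene0.png')
o=bot.get_obs();print(o['clock'],o['eef_pos'],o['tool_rot'],o['grip_width'],bot.tip_extent)
print(m,m2['T'])
E
```

```text
pics
0.1 [ 0.15508812 -0.47472193  0.2133241 ] [ 9.87560619e-01  1.57236080e-01 -1.53352075e-04 -9.02740396e-04] 0.08510407675168541 0.008
{'K': array([[356.10644573,   0.        , 249.5028281 ],
       [  0.        , 356.10644573, 193.12971876],
       [  0.        ,   0.        ,   1.        ]]), 'k1': -0.07955855967396816, 'T': array([[ 0.01913269, -0.98297741,  0.18272755,  0.33211007],
       [-0.99961697, -0.02246194, -0.01616733,  0.07330012],
       [ 0.01999653, -0.18234824, -0.98303065,  0.91117817],
       [ 0.        ,  0.        ,  0.        ,  1.        ]])} [[ 0.33622257  0.56262407 -0.75525396  1.39625993]
 [ 0.94173272 -0.1926002   0.27576193 -0.2635276 ]
 [ 0.00968824 -0.80396475 -0.59459803  0.80454435]
 [ 0.          0.          0.          1.        ]]
```

View pics/top0.png

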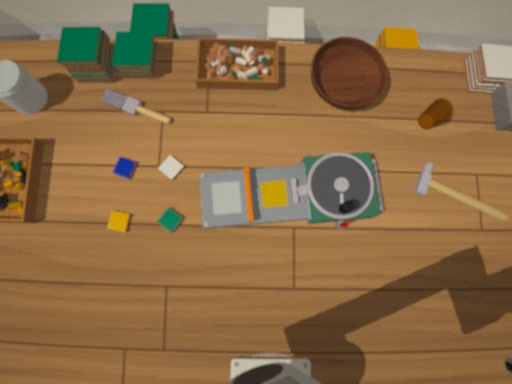

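View pics/scene0.png

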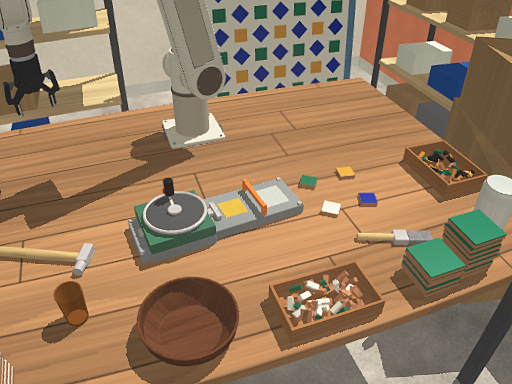

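Top view: blue tile at (125,168), yellow square (273,194), gate (250,195), wheel hub (341,186), knob (348,208), red pointer (343,224). The feed runs towards image left, which is world +y. Next I'll measure these.

```bash
python3 - <<'E'
from h import *
m=bot.camera_model('top'); im=cv2.imread('pics/top0.png'); h=cv2.cvtColor(im,cv2.COLOR_BGR2HSV)
def blob(lo,hi,x0,y0,x1,y1,z,nm):
    k=cv2.inRange(h,lo,hi); q=np.zeros_like(k); q[y0:y1,x0:x1]=k[y0:y1,x0:x1]
    c=max(cv2.findContours(q,0,2)[0],key=cv2.contourArea)
    M=cv2.moments(c); uv=[M['m10']/M['m00'],M['m01']/M['m00']]
    w=cast(m,c.reshape(-1,2),z)[:,:2]; r=cv2.minAreaRect((w*1000).astype(np.float32))
    print(nm,np.round(uv,1),cast(m,uv,z)[0].round(4),r)
    return c
blob((105,120,60),(130,255,255),100,145,150,190,.012,'blue')
blob((20,120,120),(35,255,255),258,175,292,212,.030,'yellow')
blob((5,150,120),(18,255,255),240,160,262,230,.062,'gate')
blob((0,150,100),(5,255,255),335,218,352,232,.080,'red')
c=blob((0,0,60),(180,60,255),300,145,378,222,.077,'wheel')
blob((0,0,0),(180,255,40),330,190,365,220,.12,'knob')
cv2.imwrite('pics/c.png',cv2.resize(im[140:235,95:390],None,fx=2.7,fy=2.7,interpolation=2))
E
```

```text
blue [124.1 167. ] [0.5611 0.3876 0.012 ] ((561.2859497070312, 387.76580810546875), (44.67369842529297, 44.95298767089844), 70.65879821777344)
yellow [273.6 193.4] [ 0.4966 -0.0019  0.03  ] ((496.85638427734375, -1.975738525390625), (63.002037048339844, 63.270626068115234), 6.224275588989258)
gate [248.3 192.7] [0.4909 0.0624 0.062 ] ((491.22088623046875, 62.985660552978516), (134.5593719482422, 14.910974502563477), 5.640360355377197)
red [344.2 223.8] [ 0.4181 -0.1655  0.08  ] ((417.5159912109375, -165.17694091796875), (9.06350326538086, 17.605201721191406), 33.60449981689453)
wheel [337.4 186.4] [ 0.5086 -0.1524  0.077 ] ((508.0826416015625, -156.8526153564453), (190.75924682617188, 170.50274658203125), 89.60157775878906)
knob [346.2 206.4] [ 0.4535 -0.1599  0.12  ] ((452.90582275390625, -159.65191650390625), (19.154478073120117, 32.67118835449219), 26.91950798034668)
```

View pics/c.png

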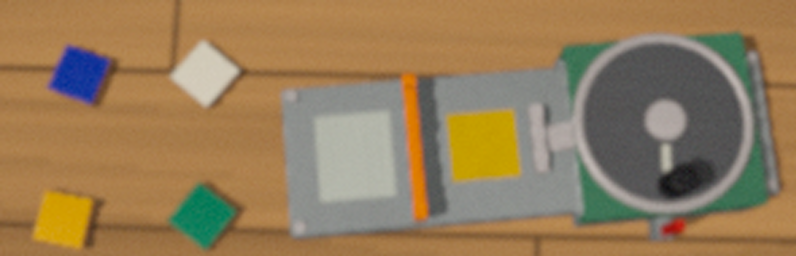

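```bash
python3 -m jog '[[[0.2,0.4,0,0,0,70,0],[0.2,0.4,0,0,0,70,0],[0.2,0.4,0,0,0,70,0],[0.2,0.4,0,0,0,70,0],[0.2,0.4,0,0,0,70,0],[0.2,0.4,0,0,0,70,0],[0.2,0.4,0,0,0,70,0],[0.2,0.4,0,0,0,70,0],[0.2,0.4,0,0,0,70,0],[0.2,0.4,0,0,0,70,0]]]'
python3 - <<'E'
from h import *
from scipy.spatial.transform import Rotation as R
o=bot.get_obs();y=R.from_quat(o['tool_rot']).as_matrix()[:,1];print(o['clock'],o['eef_pos'],np.degrees(np.arctan2(y[1],y[0])),o['joint_pos'])
E
```

```text
clock: 0.93
eef_pos: [0.3417, -0.1006, 0.2141]
tool_rot: [0.717, 0.697, -0.0, 0.0]
ft_force: [0.8, -1.4, 0.2]
grip_width: 0.0853
0.9333 [ 0.34168275 -0.1006183   0.21405527] -1.599428328912101 [-2.86282995e-01 -4.68241291e-02 -3.18447068e-01  1.29897610e+00
 -1.11876424e-04  1.31242862e+00]
```

```bash
python3 -m jog '[[[0.215,0.48,0,0,0,72.5,0],[0.215,0.48,0,0,0,72.5,0],[0.215,0.48,0,0,0,72.5,0],[0.215,0.48,0,0,0,72.5,0],[0.215,0.48,0,0,0,72.5,0],[0.215,0.48,0,0,0,72.5,0],[0.215,0.48,0,0,0,72.5,0],[0.215,0.48,0,0,0,72.5,0],[0.215,0.48,0,0,0,72.5,0],[0.215,0.48,0,0,0,72.5,0]]]'
python3 -m jog '[[[0.05,0.1,0,0,0,0,0],[0.05,0.1,0,0,0,0,0],[0.05,0.1,0,0,0,0,0],[0.05,0.1,0,0,0,0,0]]]'
python3 - <<'E'
from h import *
from scipy.spatial.transform import Rotation as R
o=bot.get_obs();y=R.from_quat(o['tool_rot']).as_matrix()[:,1];print(o['clock'],o['eef_pos'],np.degrees(np.arctan2(y[1],y[0])),o['joint_pos'])
im,m=snap('wrist','w1.png');print(m['T'])
h=cv2.cvtColor(im,cv2.COLOR_BGR2HSV);k=cv2.inRange(h,(105,120,60),(130,255,255))
c=max(cv2.findContours(k,0,2)[0],key=cv2.contourArea)
print(cv2.minAreaRect(c),cv2.minAreaRect((cast(m,c.reshape(-1,2),.012)[:,:2]*1000).astype(np.float32)))
E
```

```text
clock: 1.77
eef_pos: [0.512, 0.2796, 0.2134]
tool_rot: [0.173, 0.985, -0.0, -0.0]
ft_force: [0.2, -1.2, 1.3]
grip_width: 0.0857
clock: 2.1
eef_pos: [0.5625, 0.3826, 0.2097]
tool_rot: [0.174, 0.985, -0.0, -0.001]
ft_force: [-0.7, -0.2, -1.7]
grip_width: 0.0852
2.1 [0.56248248 0.38264237 0.20969792] 69.96794850460661 [5.96790868e-01 6.28420377e-01 5.87643483e-01 1.53262642e+00
 1.21618682e-03 9.46416300e-01]
[[ 3.43221680e-01  8.91645064e-01  2.95242204e-01  4.85982204e-01]
 [ 9.39254426e-01 -3.25812477e-01 -1.07922901e-01  4.12054529e-01]
 [-3.53283491e-05  3.14349026e-01 -9.49307478e-01  3.69689269e-01]
 [ 0.00000000e+00  0.00000000e+00  0.00000000e+00  1.00000000e+00]]
((260.35760498046875, 153.80357360839844), (42.66166687011719, 44.211185455322266), 88.56790161132812) ((561.9368896484375, 390.3040771484375), (46.64372253417969, 46.583282470703125), 71.0158920288086)
```

View pics/w1.png

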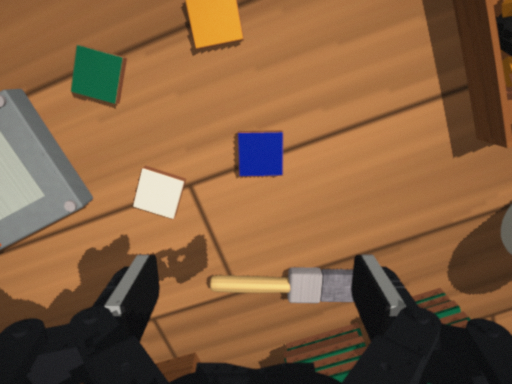

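Blue tile at (260,154) in the wrist view, square to the jaws, with about 1° and 7 mm to correct. Descending.

```bash
python3 -m jog '[[[0,0.007,-0.04,0,0,1,0],[0,0.007,-0.08,0,0,1,0],[0,0.007,-0.12,0,0,1,0],[0,0.007,-0.15,0,0,1,60],[0,0.007,-0.17,0,0,1,60],[0,0.007,-0.17,0,0,1,60],[0,0.007,-0.17,0,0,1,60],[0,0.007,-0.17,0,0,1,60]]]'
python3 - <<'E'
from h import *
o=bot.get_obs();print(o['eef_pos'],o['ft_force'],bot.tip_extent,o['grip_width'])
im,m=snap('wrist','w2.png')
h=cv2.cvtColor(im,cv2.COLOR_BGR2HSV);k=cv2.inRange(h,(105,120,60),(130,255,255))
c=max(cv2.findContours(k,0,2)[0],key=cv2.contourArea)
print(cv2.minAreaRect((cast(m,c.reshape(-1,2),.012)[:,:2]*1000).astype(np.float32)))
E
```

```text
clock: 2.82
eef_pos: [0.563, 0.3846, 0.0463]
tool_rot: [0.168, 0.986, 0.001, 0.001]
ft_force: [1.3, 0.2, 0.1]
grip_width: 0.065
[0.56296171 0.3846335  0.04634119] [1.27107439 0.16380505 0.12123039] 0.008 0.06502991720479705
((562.1785278320312, 390.2558898925781), (46.88788604736328, 46.3642463684082), 70.57450866699219)
```

View pics/w2.png

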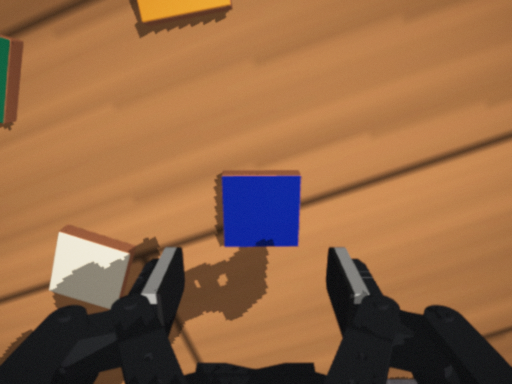

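```bash
python3 -m jog '[[[-0.001,0.005,-0.02,0,0,0,60],[-0.001,0.005,-0.035,0,0,0,60],[-0.001,0.005,-0.035,0,0,0,60],[-0.001,0.005,-0.035,0,0,0,60]]]'
python3 -m jog '[[[0,0,0,0,0,0,255],[0,0,0,0,0,0,255],[0,0,0,0,0,0,255],[0,0,0,0,0,0,255],[0,0,0,0,0,0,255],[0,0,0,0,0,0,255]]]'
python3 -m jog '[[[0,0,0.02,0,0,0,255],[0,0,0.05,0,0,0,255],[0,0,0.09,0,0,0,255],[0,0,0.09,0,0,0,255],[0,0,0.09,0,0,0,255],[0,0,0.09,0,0,0,255]]]'
python3 - <<'E'
from h import *
from scipy.spatial.transform import Rotation as R
o=bot.get_obs();y=R.from_quat(o['tool_rot']).as_matrix()[:,1];print(o['clock'],o['eef_pos'],np.degrees(np.arctan2(y[1],y[0])))
snap('wrist','w3.png')
E
```

```text
clock: 3.2
eef_pos: [0.5613, 0.3898, 0.0104]
tool_rot: [0.168, 0.986, 0.0, 0.0]
ft_force: [0.1, -0.8, -1.0]
grip_width: 0.0655
clock: 3.7
eef_pos: [0.5611, 0.3897, 0.0094]
tool_rot: [0.168, 0.986, 0.0, 0.0]
ft_force: [0.2, -0.3, -0.6]
grip_width: 0.0003
clock: 4.2
eef_pos: [0.561, 0.3897, 0.0995]
tool_rot: [0.167, 0.986, 0.0, 0.0]
ft_force: [-0.4, -0.5, -0.1]
grip_width: -0.0
4.2 [0.56102475 0.38972736 0.09947963] 70.7163909165565
```

View pics/w3.png

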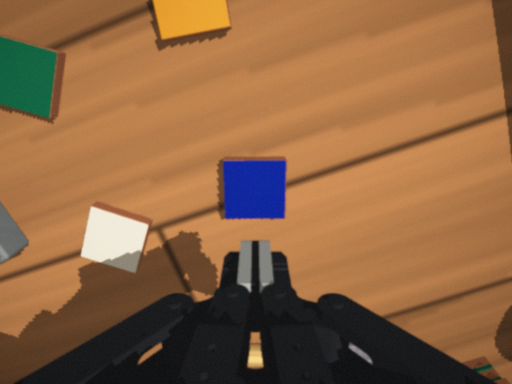

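The fingers shut above the tile, which still lies at (255,190) where it was. I'll check the tip geometry.

```bash
python3 - <<'E'
from h import *
m=bot.camera_model('wrist');im=cv2.imread('pics/w3.png')
h=cv2.cvtColor(im,cv2.COLOR_BGR2HSV);k=cv2.inRange(h,(105,120,60),(130,255,255))
c=max(cv2.findContours(k,0,2)[0],key=cv2.contourArea)
print(cv2.minAreaRect((cast(m,c.reshape(-1,2),.012)[:,:2]*1000).astype(np.float32)))
p=bot.get_obs()['eef_pos'];print(p)
for dz in(-.03,-.02,-.008,0,.011): print(dz,proj(m,p+np.array([0,0,dz])))
E
```

```text
((561.0048828125, 389.75146484375), (46.52035903930664, 45.746131896972656), 70.70565795898438)
[0.56031504 0.38924675 0.09819307]
-0.03 [[252.64120677 219.12451697]]
-0.02 [[252.53264694 226.03289232]]
-0.008 [[252.38791776 235.25022751]]
0 [[252.28130523 242.04537693]]
0.011 [[252.11923461 252.3839943 ]]
```

```bash
python3 -m jog '[[[0,0,0,0,0,0,90],[0,0,0,0,0,0,90],[0,0,0,0,0,0,90],[0,0,-0.03,0,0,0,90],[0,0,-0.06,0,0,0,90],[0,0,-0.08,0,0,0,90],[0,0,-0.088,0,0,0,90],[0,0,-0.088,0,0,0,90],[0,0,-0.088,0,0,0,90]]]'
python3 -m jog '[[[0,0,-0.002,0,0,0,90],[0,0,-0.004,0,0,0,90],[0,0,-0.004,0,0,0,90]]]'
python3 - <<'E'
from h import *
im,m=snap('wrist','w4.png')
s,_=snap('scene'); s=s[180:225,340:400]
s=cv2.resize(s,(512,384),interpolation=2)
cv2.imwrite('pics/s4.png',np.vstack([im,s])[:, :][::1]) if 0 else cv2.imwrite('pics/s4.png',cv2.resize(np.hstack([im,s]),(800,300)))
E
```

```text
clock: 5.0
eef_pos: [0.561, 0.3897, 0.0111]
tool_rot: [0.168, 0.986, -0.0, -0.0]
ft_force: [0.2, 0.6, 1.2]
grip_width: 0.0555
clock: 5.25
eef_pos: [0.5617, 0.3902, 0.0084]
tool_rot: [0.168, 0.986, 0.001, 0.001]
ft_force: [0.1, -0.2, -0.3]
grip_width: 0.0555
```

View pics/s4.png

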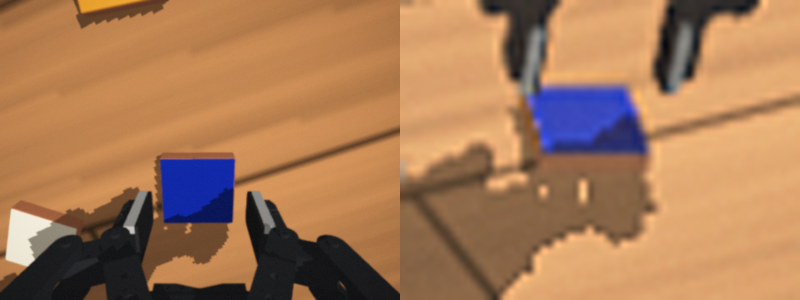

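The scene crop shows the tips well above the table, behind the tile's rear edge in the view. Descending further in small steps, watching the force.

```bash
python3 -m jog '[[[0,0,-0.003,0,0,0,90],[0,0,-0.005,0,0,0,90],[0,0,-0.005,0,0,0,90]]]'
python3 -m jog '[[[0,0,-0.002,0,0,0,90],[0,0,-0.004,0,0,0,90],[0,0,-0.004,0,0,0,90]]]'
python3 - <<'E'
from h import *
im,m=snap('wrist','w5.png');print(m['K'][0,0],m['T'][:3,3],bot.get_obs()['eef_pos'])
p=bot.get_obs()['eef_pos']
J=np.array([np.cos(np.radians(70.7)),np.sin(np.radians(70.7)),0]); X=np.array([J[1],-J[0],0])
for z in (-.008,0,.011,.02,.03,.04): print(z,proj(m,[p+J*.0277*s+X*x+[0,0,z] for s in(1,-1) for x in(-.011,.011)]).round(0).tolist())
E
```

```text
clock: 5.6
eef_pos: [0.5606, 0.3894, 0.0015]
tool_rot: [0.168, 0.986, -0.0, -0.0]
ft_force: [-0.9, -0.6, -0.9]
grip_width: 0.0552
clock: 5.85
eef_pos: [0.5606, 0.3895, -0.0025]
tool_rot: [0.168, 0.986, -0.0, -0.0]
ft_force: [-0.0, -0.2, 0.7]
grip_width: 0.0556
341.114360928818 [0.48343385 0.41784718 0.15723763] [ 0.56067451  0.38946497 -0.00236569]
-0.008 [[304.0, 217.0], [303.0, 253.0], [200.0, 217.0], [203.0, 253.0]]
0 [[307.0, 223.0], [305.0, 261.0], [198.0, 223.0], [200.0, 261.0]]
0.011 [[310.0, 232.0], [308.0, 272.0], [195.0, 232.0], [197.0, 272.0]]
0.02 [[313.0, 241.0], [310.0, 282.0], [191.0, 241.0], [194.0, 282.0]]
0.03 [[317.0, 252.0], [314.0, 295.0], [187.0, 252.0], [190.0, 295.0]]
0.04 [[321.0, 264.0], [317.0, 309.0], [183.0, 264.0], [186.0, 309.0]]
```

View pics/w5.png

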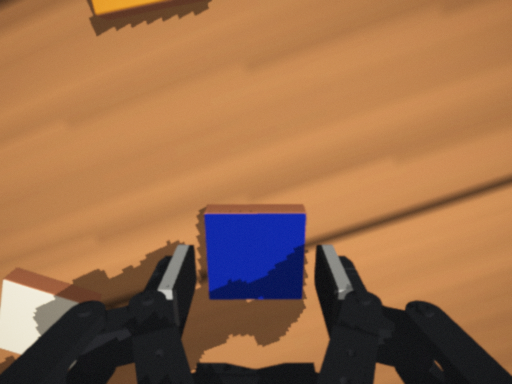

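The tip corners at (193,245) and (317,245) correspond to about 20 mm behind the reported TCP, against the stated 8 mm ahead. So the tips are still near z 0.02, and I'll go lower with force checks.

```bash
python3 -m jog '[[[0,0,-0.003,0,0,0,90],[0,0,-0.006,0,0,0,90],[0,0,-0.006,0,0,0,90]]]'
python3 -m jog '[[[0,0,-0.002,0,0,0,90],[0,0,-0.004,0,0,0,90],[0,0,-0.004,0,0,0,90]]]'
python3 -m jog '[[[0,0,-0.001,0,0,0,90],[0,0,-0.003,0,0,0,90],[0,0,-0.003,0,0,0,90]]]'
python3 -m jog '[[[0,0,0,0,0,0,255],[0,0,0,0,0,0,255],[0,0,0,0,0,0,255],[0,0,0,0,0,0,255]]]'
```

```text
clock: 6.15
eef_pos: [0.5605, 0.3893, -0.0088]
tool_rot: [0.168, 0.986, -0.0, -0.0]
ft_force: [0.7, 0.3, -0.1]
grip_width: 0.0556
clock: 6.4
eef_pos: [0.5607, 0.3894, -0.0125]
tool_rot: [0.168, 0.986, -0.0, -0.0]
ft_force: [-0.5, -0.4, -0.5]
grip_width: 0.0552
clock: 6.65
eef_pos: [0.5607, 0.3895, -0.0153]
tool_rot: [0.168, 0.986, -0.0, -0.0]
ft_force: [0.4, 0.2, -0.5]
grip_width: 0.0556
clock: 6.98
eef_pos: [0.5612, 0.3898, -0.0146]
tool_rot: [0.168, 0.986, 0.0, 0.0]
ft_force: [-0.1, 0.2, 1.3]
grip_width: 0.046
```

```bash
python3 -m jog '[[[0,0,0,0,0,0,255],[0,0,0,0,0,0,255],[0,0,0.03,0,0,0,255],[0,0,0.06,0,0,0,255],[0,0,0.1,0,0,0,255],[0,0,0.14,0,0,0,255],[0,0,0.14,0,0,0,255],[0,0,0.14,0,0,0,255]]]'
python3 - <<'E'
from h import *
im,m=snap('wrist','w6.png');print(m['T'][:3,3],bot.get_obs()['eef_pos'])
h=cv2.cvtColor(im,cv2.COLOR_BGR2HSV);k=cv2.inRange(h,(105,120,40),(130,255,255))
c=max(cv2.findContours(k,0,2)[0],key=cv2.contourArea);p=bot.get_obs()['eef_pos']
print(cv2.minAreaRect(c))
for z in (.02,.027,.034):print(p,cv2.minAreaRect((cast(m,c.reshape(-1,2),p[2]+z)[:,:2]*1000).astype(np.float32)))
E
```

```text
clock: 7.65
eef_pos: [0.5629, 0.3911, 0.129]
tool_rot: [0.167, 0.986, 0.003, 0.003]
ft_force: [0.0, 0.0, -1.6]
grip_width: 0.0462
[0.48462458 0.4186725  0.28842038] [0.56136209 0.38994155 0.12604555]
((255.0, 269.0), (90.0, 108.0), 90.0)
[0.56136209 0.38994155 0.12604555] ((569.9109497070312, 389.92193603515625), (50.63487243652344, 50.080509185791016), 70.47087860107422)
[0.56136209 0.38994155 0.12604555] ((565.7183227539062, 391.3348693847656), (48.143985748291016, 47.61964416503906), 70.47620391845703)
[0.56136209 0.38994155 0.12604555] ((561.5245971679688, 392.7489929199219), (45.655818939208984, 45.15605545043945), 70.47105407714844)
```

View pics/w6.png

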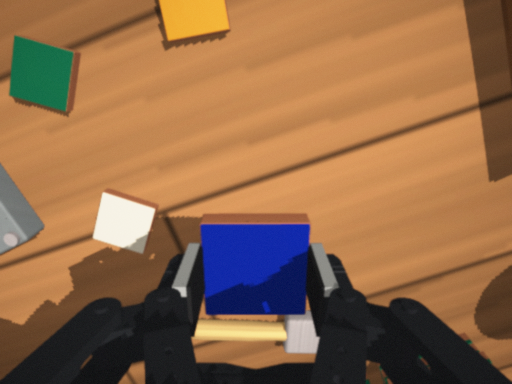

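Tile is gripped flat and centred at (255,269). Carrying it over the feeder.

```bash
python3 -m jog '[[[-0.065,-0.392,0.03,0,0,-64.8,255],[-0.065,-0.392,0.03,0,0,-64.8,255],[-0.065,-0.392,0.03,0,0,-64.8,255],[-0.065,-0.392,0.03,0,0,-64.8,255],[-0.065,-0.392,0.03,0,0,-64.8,255],[-0.065,-0.392,0.03,0,0,-64.8,255],[-0.065,-0.392,0.03,0,0,-64.8,255],[-0.065,-0.392,0.03,0,0,-64.8,255],[-0.065,-0.392,0.03,0,0,-64.8,255],[-0.065,-0.392,0.03,0,0,-64.8,255]]]'
python3 -m jog '[[[0,0,0,0,0,0,255],[0,0,0,0,0,0,255],[0,0,0,0,0,0,255]]]'
python3 - <<'E'
from h import *
from scipy.spatial.transform import Rotation as R
o=bot.get_obs();y=R.from_quat(o['tool_rot']).as_matrix()[:,1];print(o['clock'],o['eef_pos'],np.degrees(np.arctan2(y[1],y[0])),o['grip_width'])
im,m=snap('wrist','w7.png');print(m['T'][:3,3])
h=cv2.cvtColor(im,cv2.COLOR_BGR2HSV)
for nm,lo,hi,z in(('gate',(5,150,120),(18,255,255),.062),('yel',(20,120,90),(35,255,255),.03),('black',(0,0,0),(180,255,40),.109)):
  k=cv2.inRange(h,lo,hi)
  for c in sorted(cv2.findContours(k,0,2)[0],key=cv2.contourArea)[-2:]:print(nm,cv2.boundingRect(c),cv2.minAreaRect((cast(m,c.reshape(-1,2),z)[:,:2]*1000).astype(np.float32)))
E
```

```text
clock: 8.53
eef_pos: [0.4929, -0.0059, 0.153]
tool_rot: [0.672, 0.74, -0.002, -0.002]
ft_force: [1.4, 0.2, -1.5]
grip_width: 0.0461
clock: 8.78
eef_pos: [0.495, -0.002, 0.1535]
tool_rot: [0.67, 0.743, -0.001, -0.001]
ft_force: [0.8, 0.3, -0.9]
grip_width: 0.0464
8.7833 [ 0.49496376 -0.00200379  0.15354616] 5.914956251028431 0.046353532881220634
[0.48693289 0.08060134 0.31339606]
gate (22, 199, 148, 120) ((368.63958740234375, -86.1649169921875), (120.7618179321289, 114.8945083618164), 0.2401878535747528)
gate (4, 0, 508, 318) ((492.04931640625, 22.509597778320312), (257.5581359863281, 367.6456298828125), 89.81725311279297)
yel (221, 139, 76, 71) ((497.52435302734375, -0.006420135498046875), (64.0207748413086, 62.86409378051758), 5.951812744140625)
black (328, 255, 14, 12) ((552.4161987304688, -31.976137161254883), (6.294637680053711, 11.082245826721191), 28.973159790039062)
black (0, 247, 512, 137) ((503.42669677734375, -91.40583038330078), (423.1842041015625, 128.31015014648438), 6.100979328155518)
```

View pics/w7.png

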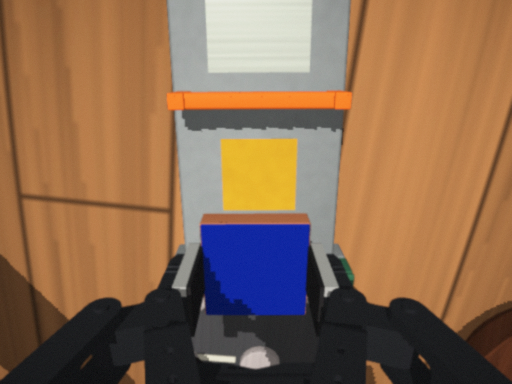

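Yellow square fully visible at (259,174): centre (0.4975, 0.000), yaw 5.95°. Descending to place.

```bash
python3 -m jog '[[[0.001,0.001,-0.03,0,0,0,255],[0.001,0.001,-0.06,0,0,0,255],[0.001,0.001,-0.09,0,0,0,255],[0.001,0.001,-0.115,0,0,0,255],[0.001,0.001,-0.125,0,0,0,255],[0.001,0.001,-0.131,0,0,0,255],[0.001,0.001,-0.131,0,0,0,255],[0.001,0.001,-0.131,0,0,0,255]]]'
python3 -m jog '[[[0,0,-0.002,0,0,0,255],[0,0,-0.003,0,0,0,255],[0,0,-0.003,0,0,0,255]]]'
```

```text
clock: 9.5
eef_pos: [0.4979, -0.0008, 0.0249]
tool_rot: [0.669, 0.743, 0.0, 0.0]
ft_force: [1.4, -0.2, -0.7]
grip_width: 0.0458
clock: 9.75
eef_pos: [0.4978, -0.0013, 0.022]
tool_rot: [0.67, 0.743, 0.001, 0.001]
ft_force: [-0.2, 0.5, -0.3]
grip_width: 0.0461
```

```bash
python3 -m jog '[[[0,0,-0.001,0,0,0,255],[0,0,-0.003,0,0,0,255],[0,0,-0.003,0,0,0,255]]]'
python3 -m jog '[[[0,0,-0.001,0,0,0,255],[0,0,-0.0015,0,0,0,255],[0,0,-0.0015,0,0,0,255]]]'
python3 -m jog '[[[0,0,-0.001,0,0,0,255],[0,0,-0.0015,0,0,0,255],[0,0,-0.0015,0,0,0,255]]]'
```

```text
clock: 10.0
eef_pos: [0.4969, -0.0014, 0.018]
tool_rot: [0.67, 0.743, 0.0, -0.0]
ft_force: [-0.6, -0.1, -0.6]
grip_width: 0.0458
clock: 10.25
eef_pos: [0.4968, -0.0013, 0.0164]
tool_rot: [0.67, 0.743, -0.0, -0.0]
ft_force: [0.6, 1.0, -0.7]
grip_width: 0.046
clock: 10.5
eef_pos: [0.497, -0.0014, 0.0153]
tool_rot: [0.67, 0.743, 0.0, 0.0]
ft_force: [-1.9, 0.3, 1.7]
grip_width: 0.0459
```

Around contact height, so I'm releasing and rising straight up.

```bash
python3 -m jog '[[[0,0,0,0,0,0,60],[0,0,0,0,0,0,60],[0,0,0,0,0,0,60],[0,0,0,0,0,0,60],[0,0,0.03,0,0,0,60],[0,0,0.07,0,0,0,60],[0,0,0.11,0,0,0,60],[0,0,0.15,0,0,0,60],[0,0,0.18,0,0,0,60],[0,0,0.18,0,0,0,60]]]'
python3 -m jog '[[[0,0,0,0,0,0,60],[0,0,0,0,0,0,60]]]'
python3 - <<'E'
from h import *
o=bot.get_obs();print(o['clock'],o['eef_pos'])
im,m=snap('wrist','w8.png')
h=cv2.cvtColor(im,cv2.COLOR_BGR2HSV);k=cv2.inRange(h,(105,120,40),(130,255,255))
c=max(cv2.findContours(k,0,2)[0],key=cv2.contourArea)
print(cv2.minAreaRect((cast(m,c.reshape(-1,2),.042)[:,:2]*1000).astype(np.float32)))
t,mt=snap('top','top8.png')
h=cv2.cvtColor(t,cv2.COLOR_BGR2HSV);k=cv2.inRange(h,(0,0,0),(180,255,40));k[:150]=0;k[222:]=0;k[:,:320]=0;k[:,370:]=0
print(k.sum()/255)
E
```

```text
clock: 11.33
eef_pos: [0.5013, -0.0013, 0.2025]
tool_rot: [0.67, 0.743, 0.005, 0.005]
ft_force: [1.0, -0.1, 0.1]
grip_width: 0.0651
clock: 11.5
eef_pos: [0.4965, -0.0013, 0.1944]
tool_rot: [0.67, 0.743, -0.0, -0.0]
ft_force: [-0.4, 0.2, -0.5]
grip_width: 0.0652
11.5 [ 0.49647259 -0.00130775  0.19444791]
((496.8139343261719, -1.0000247955322266), (45.83992004394531, 45.888397216796875), 5.902833938598633)
0.0
```

View pics/w8.png

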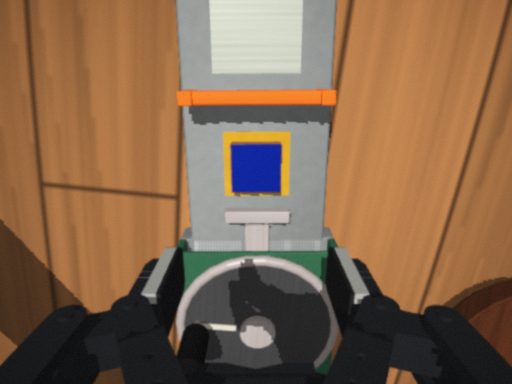

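Tile centred on the yellow square at (257,168), within 1 mm. Hub is at (258,332), the white spoke runs left to (207,327), and the knob is near (195,345).

```bash
python3 - <<'E'
from h import *
m=bot.camera_model('wrist')
th=np.radians(5.93);O=np.array([.4970+.16*np.sin(th),-.0005-.16*np.cos(th)])
print('O',O)
hub=cast(m,[258,332],.083)[0];a=cast(m,[[207,326.5],[236,328.5]],.082);print('hub',hub,a)
F=lambda p:(np.c_[np.cos(th),np.sin(th)],np.c_[-np.sin(th),np.cos(th)])
for an in(-.12,-.06,0,.06,.12):
  kb=O+.06*np.array([np.cos(th+np.pi+an),np.sin(th+np.pi+an)])
  print(an,kb.round(4),proj(m,[[*kb,.086],[*kb,.132]]).round(0).tolist())
mt=bot.camera_model('top');print('hub top',cast(mt,[341.3,184.4],.083))
t=cv2.imread('pics/top0.png');
for an in(-.12,0,.12):
  kb=O+.06*np.array([np.cos(th+np.pi+an),np.sin(th+np.pi+an)]);print(an,proj(mt,[[*kb,.086],[*kb,.109],[*kb,.132]]).round(1).tolist())
E
```

```text
O [ 0.51353014 -0.15964382]
hub [ 0.51386324 -0.1544017   0.083     ] [[ 0.46367263 -0.15406017  0.082     ]
 [ 0.49209179 -0.15333054  0.082     ]]
-0.12 [ 0.4535 -0.1587] [[196.0, 332.0], [187.0, 370.0]]
-0.06 [ 0.4536 -0.1623] [[196.0, 335.0], [187.0, 373.0]]
0 [ 0.4539 -0.1658] [[196.0, 338.0], [187.0, 377.0]]
0.06 [ 0.4543 -0.1694] [[196.0, 341.0], [187.0, 380.0]]
0.12 [ 0.455  -0.1729] [[197.0, 344.0], [188.0, 383.0]]
hub top [[ 0.51241717 -0.16042181  0.083     ]]
-0.12 [[341.6, 208.5], [344.3, 207.1], [347.2, 205.6]]
0 [[344.6, 208.4], [347.4, 207.0], [350.4, 205.5]]
0.12 [[347.5, 208.0], [350.4, 206.6], [353.4, 205.1]]
```

```bash
python3 -m jog '[[[-0.02,-0.035,0,0,0,0,60],[-0.03,-0.07,0,0,0,0,60],[-0.043,-0.11,0,0,0,0,60],[-0.043,-0.145,0,0,0,0,60],[-0.043,-0.161,0,0,0,0,60],[-0.043,-0.161,0,0,0,0,60],[-0.043,-0.161,0,0,0,0,60],[-0.043,-0.161,0,0,0,0,60]]]'
python3 - <<'E'
from h import *
im,m=snap('wrist','w9.png')
mt=bot.camera_model('top');o=bot.get_obs();print(o['eef_pos'])
g=cv2.cvtColor(im,cv2.COLOR_BGR2HSV)
for z in(.086,.132):print(z,proj(m,[[.4536,-.1622,z]]).round(0), proj(m,[[.4536,-.1622+.013,z]]).round(0))
k=cv2.inRange(g,(0,0,0),(180,255,45))
n,l,s,c=cv2.connectedComponentsWithStats(k)
for i in range(1,n):
  if s[i,4]>150:print(s[i],c[i].round(1))
# red pointer
k=cv2.inRange(g,(0,150,90),(6,255,255));n,l,s,c=cv2.connectedComponentsWithStats(k)
for i in range(1,n):
  if s[i,4]>20:print('red',s[i],c[i].round(1),cast(m,c[i],.08))
cv2.imwrite('pics/w9.png',im)
E
```

```text
clock: 12.27
eef_pos: [0.4532, -0.1616, 0.1939]
tool_rot: [0.67, 0.743, -0.0, -0.001]
ft_force: [0.4, -0.7, 0.3]
grip_width: 0.0655
[ 0.45346501 -0.16127558  0.19416679]
0.086 [[256. 183.]] [[257. 168.]]
0.132 [[256. 203.]] [[258. 185.]]
[ 242  168   36   50 1331] [258.7 192.7]
[    0   248   512   136 26772] [250.3 343.5]
red [210 167  17  24 298] [218.2 178.5] [[ 0.42202268 -0.16315235  0.08      ]]
```

Knob blob centred at (259,193) against a prediction of (256,193), so about 1–2 mm off in x. Descending on it.

```bash
python3 -m jog '[[[0.0015,-0.001,-0.03,0,0,0,60],[0.0015,-0.001,-0.06,0,0,0,60],[0.0015,-0.001,-0.085,0,0,0,60],[0.0015,-0.001,-0.1,0,0,0,60],[0.0015,-0.001,-0.108,0,0,0,60],[0.0015,-0.001,-0.108,0,0,0,60],[0.0015,-0.001,-0.108,0,0,0,60]]]'
python3 -m jog '[[[0,0,0,0,0,0,255],[0,0,0,0,0,0,255],[0,0,0,0,0,0,255],[0,0,0,0,0,0,255],[0,0,0,0,0,0,255],[0,0,0,0,0,0,255],[0,0,0,0,0,0,255]]]'
python3 - <<'E'
import numpy as np
from h import *
print(bot.get_obs()['eef_pos'])
a0=np.radians(5.93+180-3.4)
P=lambda d:.06*np.array([np.cos(a0+d),np.sin(a0+d)])
for s in range(0,360,60):
  print(s,[ (1000*(P(np.radians(s+6*i))-P(np.radians(s)))).round(1).tolist() for i in range(1,11)])
E
```

```text
clock: 12.9
eef_pos: [0.4558, -0.1626, 0.0874]
tool_rot: [0.669, 0.743, 0.0, -0.0]
ft_force: [0.2, 0.7, -0.1]
grip_width: 0.0654
clock: 13.48
eef_pos: [0.4556, -0.1637, 0.0885]
tool_rot: [0.67, 0.743, 0.0, 0.001]
ft_force: [-1.7, 0.8, 5.2]
grip_width: 0.024
[ 0.45555118 -0.16369147  0.08848899]
0 [[0.6, -6.3], [1.9, -12.4], [3.8, -18.4], [6.3, -24.2], [9.4, -29.6], [13.0, -34.7], [17.2, -39.4], [21.8, -43.7], [26.9, -47.4], [32.3, -50.6]]
60 [[5.7, -2.6], [11.7, -4.6], [17.8, -5.9], [24.0, -6.7], [30.3, -6.7], [36.6, -6.1], [42.7, -4.8], [48.7, -3.0], [54.5, -0.4], [59.9, 2.6]]
120 [[5.1, 3.6], [9.8, 7.8], [14.1, 12.4], [17.8, 17.5], [21.0, 22.9], [23.6, 28.6], [25.6, 34.6], [26.9, 40.7], [27.6, 47.0], [27.7, 53.2]]
180 [[-0.6, 6.3], [-1.9, 12.4], [-3.8, 18.4], [-6.3, 24.2], [-9.4, 29.6], [-13.0, 34.7], [-17.2, 39.4], [-21.8, 43.7], [-26.9, 47.4], [-32.3, 50.6]]
240 [[-5.7, 2.6], [-11.7, 4.6], [-17.8, 5.9], [-24.0, 6.7], [-30.3, 6.7], [-36.6, 6.1], [-42.7, 4.8], [-48.7, 3.0], [-54.5, 0.4], [-59.9, -2.6]]
300 [[-5.1, -3.6], [-9.8, -7.8], [-14.1, -12.4], [-17.8, -17.5], [-21.0, -22.9], [-23.6, -28.6], [-25.6, -34.6], [-26.9, -40.7], [-27.6, -47.0], [-27.7, -53.2]]
```

Knob gripped (24 mm). First 60°.

```bash
python3 -m jog '[[[0.0006,-0.0063,0,0,0,0,255],[0.0019,-0.0124,0,0,0,0,255],[0.0038,-0.0184,0,0,0,0,255],[0.0063,-0.0242,0,0,0,0,255],[0.0094,-0.0296,0,0,0,0,255],[0.013,-0.0347,0,0,0,0,255],[0.0172,-0.0394,0,0,0,0,255],[0.0218,-0.0437,0,0,0,0,255],[0.0269,-0.0474,0,0,0,0,255],[0.0323,-0.0506,0,0,0,0,255]]]'
python3 -m jog '[[[0,0,0,0,0,0,255],[0,0,0,0,0,0,255]]]'
```

```text
clock: 14.32
eef_pos: [0.4872, -0.2155, 0.0885]
tool_rot: [0.67, 0.742, -0.001, 0.001]
ft_force: [-4.6, -1.6, 5.8]
grip_width: 0.0244
clock: 14.48
eef_pos: [0.4888, -0.2163, 0.0885]
tool_rot: [0.67, 0.742, -0.001, 0.002]
ft_force: [-1.1, -6.1, 3.5]
grip_width: 0.0246
```

```bash
python3 -m jog '[[[0.0057,-0.0026,0,0,0,0,255],[0.0117,-0.0046,0,0,0,0,255],[0.0178,-0.0059,0,0,0,0,255],[0.024,-0.0067,0,0,0,0,255],[0.0303,-0.0067,0,0,0,0,255],[0.0366,-0.0061,0,0,0,0,255],[0.0427,-0.0048,0,0,0,0,255],[0.0487,-0.003,0,0,0,0,255],[0.0545,-0.0004,0,0,0,0,255],[0.0599,0.0026,0,0,0,0,255]]]'
python3 -m jog '[[[0.0051,0.0036,0,0,0,0,255],[0.0098,0.0078,0,0,0,0,255],[0.0141,0.0124,0,0,0,0,255],[0.0178,0.0175,0,0,0,0,255],[0.021,0.0229,0,0,0,0,255],[0.0236,0.0286,0,0,0,0,255],[0.0256,0.0346,0,0,0,0,255],[0.0269,0.0407,0,0,0,0,255],[0.0276,0.047,0,0,0,0,255],[0.0277,0.0532,0,0,0,0,255]]]'
python3 -m jog '[[[0,0,0,0,0,0,255],[0,0,0,0,0,0,255]]]'
```

```text
clock: 15.32
eef_pos: [0.5486, -0.2127, 0.0886]
tool_rot: [0.67, 0.742, -0.0, 0.002]
ft_force: [-1.1, -3.5, 5.6]
grip_width: 0.0243
clock: 16.15
eef_pos: [0.5754, -0.1583, 0.0885]
tool_rot: [0.67, 0.743, -0.0, 0.001]
ft_force: [-3.1, -2.7, 7.5]
grip_width: 0.0239
clock: 16.32
eef_pos: [0.5753, -0.1568, 0.0885]
tool_rot: [0.669, 0.743, 0.001, -0.0]
ft_force: [-2.5, 0.5, 7.0]
grip_width: 0.0245
```

Half a turn reached. I'll check the tile numerically.

```bash
cat > tile.py <<'E'
from h import *
im,m=snap('top','top9.png');h=cv2.cvtColor(im,cv2.COLOR_BGR2HSV);k=cv2.inRange(h,(105,120,50),(130,255,255));k[:120]=0;k[240:]=0
c=max(cv2.findContours(k,0,2)[0],key=cv2.contourArea)
r=cv2.minAreaRect((cast(m,c.reshape(-1,2),.042)[:,:2]*1000).astype(np.float32));p=np.array(r[0])/1000-[.5135,-.1597];t=np.radians(5.93)
print(r,'feeder',p@[np.cos(t),np.sin(t)],p@[-np.sin(t),np.cos(t)])
E
python3 tile.py
```

```text
((484.16754150390625, 105.89346313476562), (42.69679641723633, 42.094234466552734), 1.8982526063919067) feeder -0.0017361465231085784 0.2672026694787937
```

Tile at feeder y of about 267 mm, through the gate. Completing the revolution.

```bash
python3 -m jog '[[[-0.0006,0.0063,0,0,0,0,255],[-0.0019,0.0124,0,0,0,0,255],[-0.0038,0.0184,0,0,0,0,255],[-0.0063,0.0242,0,0,0,0,255],[-0.0094,0.0296,0,0,0,0,255],[-0.013,0.0347,0,0,0,0,255],[-0.0172,0.0394,0,0,0,0,255],[-0.0218,0.0437,0,0,0,0,255],[-0.0269,0.0474,0,0,0,0,255],[-0.0323,0.0506,0,0,0,0,255]]]'
python3 -m jog '[[[-0.0057,0.0026,0,0,0,0,255],[-0.0117,0.0046,0,0,0,0,255],[-0.0178,0.0059,0,0,0,0,255],[-0.024,0.0067,0,0,0,0,255],[-0.0303,0.0067,0,0,0,0,255],[-0.0366,0.0061,0,0,0,0,255],[-0.0427,0.0048,0,0,0,0,255],[-0.0487,0.003,0,0,0,0,255],[-0.0545,0.0004,0,0,0,0,255],[-0.0599,-0.0026,0,0,0,0,255]]]'
python3 -m jog '[[[-0.0051,-0.0036,0,0,0,0,255],[-0.0098,-0.0078,0,0,0,0,255],[-0.0141,-0.0124,0,0,0,0,255],[-0.0178,-0.0175,0,0,0,0,255],[-0.021,-0.0229,0,0,0,0,255],[-0.0236,-0.0286,0,0,0,0,255],[-0.0256,-0.0346,0,0,0,0,255],[-0.0269,-0.0407,0,0,0,0,255],[-0.0276,-0.047,0,0,0,0,255],[-0.0277,-0.0532,0,0,0,0,255]]]'
python3 -m jog '[[[0,0,0,0,0,0,255],[0,0,0,0,0,0,255]]]'
```

```text
clock: 17.2
eef_pos: [0.5435, -0.1094, 0.0885]
tool_rot: [0.67, 0.742, -0.001, 0.002]
ft_force: [-0.4, -7.1, 5.1]
grip_width: 0.0243
clock: 18.03
eef_pos: [0.4854, -0.1107, 0.0885]
tool_rot: [0.67, 0.743, 0.002, 0.002]
ft_force: [4.3, -2.8, 5.3]
grip_width: 0.0239
clock: 18.87
eef_pos: [0.4555, -0.1622, 0.0885]
tool_rot: [0.669, 0.743, 0.002, -0.0]
ft_force: [-0.1, 2.5, 11.5]
grip_width: 0.0241
clock: 19.03
eef_pos: [0.4555, -0.1636, 0.0884]
tool_rot: [0.67, 0.742, 0.0, 0.001]
ft_force: [-1.4, -1.9, 10.3]
grip_width: 0.0241
```

```bash
python3 -m jog '[[[0.0003,-0.002,0,0,0,0,255],[0.0003,-0.003,0,0,0,0,255],[0.0003,-0.003,0,0,0,0,255],[0.0003,-0.003,0,0,0,0,60],[0.0003,-0.003,0,0,0,0,60],[0.0003,-0.003,0,0,0,0,60],[0.0003,-0.003,0,0,0,0,60],[0.0003,-0.003,0,0,0,0,60]]]'
python3 -m jog '[[[0,0,0.03,0,0,0,60],[0,0,0.06,0,0,0,60],[0,0,0.1,0,0,0,60],[0,0.02,0.14,0,0,0,60],[0,0.06,0.14,0,0,0,60],[0,0.1,0.14,0,0,0,60],[0,0.1,0.14,0,0,0,60],[0,0.1,0.14,0,0,0,60],[0,0.1,0.14,0,0,0,60],[0,0.1,0.14,0,0,0,60]]]'
python3 tile.py; python3 - <<'E'
from h import *
im,m=snap('wrist','w10.png')
h=cv2.cvtColor(im,cv2.COLOR_BGR2HSV);k=cv2.inRange(h,(105,120,50),(130,255,255))
c=max(cv2.findContours(k,0,2)[0],key=cv2.contourArea);print(cv2.minAreaRect((cast(m,c.reshape(-1,2),.042)[:,:2]*1000).astype(np.float32)))
for a in(-.25,0,.25):
  t=np.radians(185.93)+a;print(a,proj(m,[[.5135+.06*np.cos(t),-.1597+.06*np.sin(t),z] for z in(.086,.132)]).round(0).tolist())
o=bot.get_obs();print(o['clock'],o['eef_pos'],np.abs(o['joint_vel']).max())
E
```

```text
clock: 19.7
eef_pos: [0.455, -0.1659, 0.0865]
tool_rot: [0.67, 0.743, -0.0, -0.001]
ft_force: [-0.6, 0.2, -0.1]
grip_width: 0.0654
clock: 20.53
eef_pos: [0.4554, -0.0671, 0.2266]
tool_rot: [0.67, 0.742, -0.0, -0.0]
ft_force: [0.6, 0.6, 0.0]
grip_width: 0.0651
((484.2071838378906, 104.67855072021484), (42.748252868652344, 44.525360107421875), 1.8982526063919067) feeder -0.0018222329897456988 0.26599016264997366
((487.33984375, 85.9805908203125), (45.68954086303711, 1.6786963939666748), 6.220658779144287)
-0.25 [[245.0, 253.0], [244.0, 279.0]]
0 [[244.0, 266.0], [242.0, 293.0]]
0.25 [[246.0, 278.0], [244.0, 307.0]]
20.6333 [ 0.45549353 -0.067432    0.2266076 ] 0.0017804075846479261
```

View pics/w10.png

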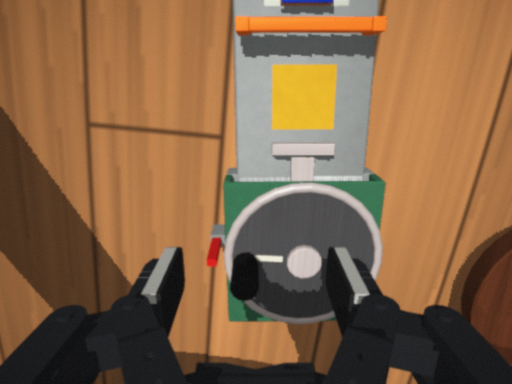

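Knob at (244,277), within about 0.05 rad of home, pusher drawn back, tile beyond the gate. Handing in.

```bash
python3 -c "from workcell import bot; print(bot.job_done())"
```

```text
the job is handed in; nothing more can be done
None
```

I placed the blue tile on the yellow square and turned the flywheel one full revolution counterclockwise by its knob. I then let go and handed the job in at about 20.6 s on the robot's clock; no verdict is reported.

- **Loading:** after release the tile was within about 1 mm of the square's centre, with its edges square to the feeder.
- **Half turn:** the tile was through the gate, at feeder y of about 267 mm by the top camera.
- **At the end:**
  - The tile was at feeder y of about 266 mm and x of about -2 mm. A partial wrist-camera view of its near edge roughly agreed, at about 270 mm.
  - The knob was back at the pointer, within about 0.05 rad.
  - The pusher was drawn back, and the gripper was clear with no force on it.

**What disagreed:** `bot.tip_extent` gives the fingertips as 8 mm ahead of the TCP, but the wrist camera put them about 20 mm behind it. The first attempt to grip the tile closed above it for this reason. The tile did not move, and I went lower in small steps while watching the force, and gripped it on the second try.

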